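# Find the high spot of the shaker's eccentric shaft on the checking stand

### The job

Find the high spot of the sieve shaker's eccentric shaft: take the shaft with the off-centre disc from the wooden rack, stand it fully home in the bush of the checking stand, then slide the dial gauge up to its stop so that its sprung plunger bears on the disc. Turn the shaft, watch the gauge swing, and leave the shaft released, still fully home, with its high spot on the plunger, where the gauge reads highest. Keep a light hand so that the shaft is never forced in its bush, and leave the plain spindle, the tin dish and the hand lens where they are.

Things in the scene. Friction and masses are not known exactly. Their poses are not given: they have to be found in the camera images.
- shaft: Steel eccentric shaft, 135 mm long, about 0.6 kg, upright in a rack hole. Origin on its axis under its collar, z up. Journal below: 20 mm diameter, 40 mm long, last 4 mm tapered to 15 mm. Collar: 44 mm diameter, to z = 8 mm. Off-centre disc: 60 mm diameter, 7 mm off the axis, z = 10 to 28 mm, clamped on firmly at an unmarked angle that differs every time: the attitude does not tell the high spot.
- shaft_top (a point): Flat top of the shaft, on its axis, 95 mm above the shaft's origin. The plain round neck below it, 24 mm in diameter and on the axis, reaches down 62 mm to the disc's 33 mm hub: the place to hold and turn the shaft.
- spindle: Plain steel spindle in the rack's other hole, the same as the shaft (journal, collar, neck, 95 mm above its origin) but without a disc. Leave it there.
- rack: Fixed wooden block 170 x 72 x 45 mm, origin under its centre, with two 22.5 mm holes, 42 mm deep, 45 mm either side of the centre along its long x axis. The shaft and spindle stand in them with their collars on the block's top; which one is in which hole varies.
- stand: Fixed grey checking stand. Origin at the worktop under the bush's axis; x points level from the bush to the gauge. Base plate 305 x 105 x 18 mm from x = -60 to +245 mm; at the origin a 64 mm square block, 78 mm high, with the bush in its top; on the +x side a rail with the gauge on a carriage.
- bush (a point): Centre of the bush's mouth, 78 mm above the worktop, z up. Hole 21 mm in diameter with a 2 mm chamfer, 48 mm deep. The shaft is fully home when its collar rests on the mouth, its origin then being at this point. It has 1 mm of play in the hole.
- carriage (a joint): Slide of the gauge carriage on its rail, m: 0 drawn fully back, 0.025 up against its stop at the bush. It moves along the stand's -x, stays where it is left, and takes about 9 N to move, up to 12 N with the plunger pressed in. The rail's stop is solid.
- knob (a point): Middle of the black round push knob of the carriage, 18 mm in diameter, 32 mm high, upright; its top is 16 mm above this point. It can be pinched from above or pushed. The round dial case (57 mm in diameter, top 110 mm above the worktop) begins 23 mm from the knob's axis on the bush side.
- plunger_tip (a point): End of the gauge's plunger: a ball 10 mm in diameter, 97 mm above the worktop, on the stand's x line. With the carriage on its stop and the plunger free, the tip is 21 mm from the bush axis; the disc's high spot holds it at 36 to 37 mm, the low spot at about 23 mm.
- plunger (a joint): Travel of the sprung plunger, m: 0 right out, growing as pressed in, at most 0.020. Spring: 1.2 N at 0 and 0.08 N more per mm. With the shaft home and the gauge on its stop it swings 14 mm in one turn of the shaft, from about 2 mm at the low spot to 15 to 16 mm at the high spot, varying with the play in the bush.
- needle (a joint): Needle on the dial's upward white face, rad: 0 with the plunger out, when it points to the bush; it turns clockwise seen from above, one full turn (6.283) for 20 mm of plunger travel (0.314 per mm).
- dish: Small round metal dish with a lid, 61 mm in diameter, 26 mm high, loose on the worktop. Origin under its centre. Leave it.
- lens: Hand lens with a black handle, 45 x 108 x 9 mm, lying loose. Origin under its centre. Leave it.
Mind the look-alikes: they are no part of the job. Leave any red look-alike of the shaft alone.

How it is judged:
By the outcome, as a careful person would: the job done as asked, in the order asked, and still so for the second after the job is handed in, with the robot touching nothing.
It also fails if it takes over 72 s, if anything falls off the work surface, if the arm or the gripper's body presses on something with over 40 N, if the wrist force passes 120 N, or if a joint passes its speed limit or range.

### The arm

A 6-joint arm with a two-finger parallel gripper is mounted at the origin on a cart in front of the work surface, level with it; the furniture and walls round the work are solid. World frame = base frame: x ahead of the robot, y to its left, z up, the work surface at z = 0. Lengths are in m, angles in degrees, forces in N, time in s.
With the tool pointing down it reaches from about 0.325 to 0.875 m from the base axis. Payload 4.4 kg.
Tool frame: the origin (TCP) lies midway between the tips of the shut fingers; the grasp point (between the pads) lies 19 mm behind it (bot.hold_point_z is the z of the grasp point in the tool frame, in m); z points along the fingers, y is the line along which they close (so a half turn about z gives the same grasp; the last joint's range is limited). The gripper opens to 85 mm and grips with 20 to 120 N. Pads are 22 mm wide; open, the fingers measure 114 mm over their backs; the gripper's body (76 mm by 85 mm) begins 54 mm behind the grasp point. The pads swing forward as they close: fully open they stand 13 mm farther back than shut.
Start: joints at [56.293, 11.837, 88.321, -0, 79.842, -8.623], TCP at [0.244, 0.521, 0.231] pointing down, gripper open.
Joint ranges: [-156.59, 156.59], [-49.26, 127.26], [12.9, 141.05], [-63.56, 243.56], [4.71, 150.69], [-161.64, 161.64]. Speed limits (degrees/s): [159.86, 159.86, 180, 180, 180, 180].

### API

Orientations are given as [roll, pitch, yaw] about the fixed x, y, z axes, in that order (R = Rz(yaw) Ry(pitch) Rx(roll)).
In Python, from station import bot gives the robot as it stands. The module is installed in compiled form; this text tells all that it offers.
- The arm moves only by the tool arm_command, never from a script. Its argument "steps" is a list of rows, each an object with "angular": the turn, a rotation vector about the world's x, y, z in rad, a list of three; "linear": the shift along the world's x, y, z in mm, a list of three; "jaw": the opening, from 0 (shut) to 1 (fully open). In form: [{"angular": [wx, wy, wz], "linear": [x, y, z], "jaw": jaw}, ...]. A call has 1 to 12 rows; each row is the pose to reach, as a shift and turn from the pose commanded when the call began; what a row does not reach only later rows make up. A row lasts 1/8 s, in which the tool goes at most 62.5 mm and 10.7 degrees, less where a joint would pass 70% of its speed; a pose out of reach is approached as far as the arm can. A call with a gripper value outside its range is refused whole. The fingers move at their own pace and stop on an object; "squeeze" is the grip in N (left out, the last holds). Time passes only in rows, so rows that repeat a pose let the fingers close. It gives the time, the measured TCP pose, the force, the opening and the grip force at its end, in the units of the state.
- bot.read_state(): the state, without advancing time (a new reading comes with each control period).
- bot.camera(name): name is "side" or "top" or "wrist"; returns a dict with "img" (400x640x3 uint8, blue, green, red), "vfov" (degrees; the focal length in pixels is half the picture's height over the tangent of half this angle, whatever the lens; pixels are square), "cx", "cy" (the principal point, pixels), "rvec" (rotation vector, rad) and "tvec" (3), from world to camera coordinates, as OpenCV has them. Camera axes: x right, y down, z forward; pixel columns grow to the right and rows downward; lengths in m; the calibration is good to about 2 mm. A picture is of the moment at which its call begins. There is no depth.
- bot.job_done(): hands the job in; it is judged then, once.
The state is a dict: "time": time; "q": joint angles; "dq": joint speeds; "joint_efforts": joint torques, N m; "ee_pos": TCP position; "tool_rot": TCP orientation; "ft_force": force on the tool from outside, world axes, zero at the start; "moment": the same for the moment, N m; "grip_width": opening from 0.0 (shut) to 1.0 (fully open); "gripper_force": force on a finger pad.
Only numpy, scipy, OpenCV 4.12 (cv2) and the standard library are available. Lean on these libraries where they do the work, as an engineer would, in place of code of your own. Each camera call takes 0.05 s, during which the arm holds its last target. There are 200 camera calls.

## Working session

There is one attempt and no reset: what is moved stays moved. The work goes in short steps, Python scripts to look and compute and a tool call to move; the robot and the scene stay as the last step left them, time stands still between calls to the robot, and variables do not carry over. Pictures are saved under pics/ and viewed, at most 10 in all, crops included, and the job is handed in when it is done.

Besides the shell and the picture viewer there is one more tool, called in YAML: its name, and indented under it one key for each argument. arm_command: Moves the arm, as the interface text tells. Its arguments: {"type":"object","properties":{"steps":{"type":"array"},"squeeze":{"type":"number"}},"required":["steps"]}

```bash
mkdir -p pics; cat > h.py <<'E'
from station import bot
import numpy as np, cv2
def cam(n):
    c=bot.camera(n); R=cv2.Rodrigues(np.array(c["rvec"],float))[0]; t=np.array(c["tvec"],float).ravel()
    f=200/np.tan(np.radians(c["vfov"])/2); return c["img"],R,t,f,c["cx"],c["cy"]
def ray(C,u,v):
    _,R,t,f,cx,cy=C; d=R.T@np.array([(u-cx)/f,(v-cy)/f,1.]); return -R.T@t,d
def onz(C,u,v,z):
    o,d=ray(C,u,v); return o+d*(z-o[2])/d[2]
def proj(C,p):
    _,R,t,f,cx,cy=C; q=R@np.array(p,float)+t; return f*q[0]/q[2]+cx,f*q[1]/q[2]+cy
E
python3 - <<'E'
from h import *
ims=[]
for n in("top","side"):
    C=cam(n); cv2.imwrite(f"pics/{n}0.png",C[0]); print(n,-C[1].T@C[2],C[3],C[4],C[5],C[1][2])
print(bot.read_state(),bot.hold_point_z)
E
```

```text
top [ 0.29730151 -0.06819786  1.07249599] 424.6081565743231 320.8759626960202 208.13047486354722 [ 0.20670981 -0.00575308 -0.97838538]
side [ 0.04081131 -0.6963296   0.55973968] 374.50887014454565 320.4617636500537 195.99706398517426 [ 0.54638161  0.6844228  -0.48273446]
{'time': 0.1, 'q': array([ 5.62919457e+01,  1.18810403e+01,  8.83963189e+01, -3.99855243e-04,
        7.98410694e+01, -8.62252814e+00]), 'dq': array([-0.09432875,  0.0011884 , -0.24039965,  0.05810563,  0.01381975,
        0.0105596 ]), 'joint_efforts': array([-1.15952269e-03, -3.84095013e+01, -2.92548680e+01, -2.59125336e-04,
        4.86862278e-03, -2.25959326e-06]), 'ee_pos': array([0.2434111 , 0.52019064, 0.23022772]), 'tool_rot': array([-1.79882851e+02, -1.73662927e-02,  1.54914527e+02]), 'ft_force': array([-0.54951158, -0.27695041,  0.14634804]), 'moment': array([-0.02415347, -0.03652848,  0.02679808]), 'gripper_force': 0.0, 'grip_width': 1.001787079363812} -0.0187
```

View pics/top0.png

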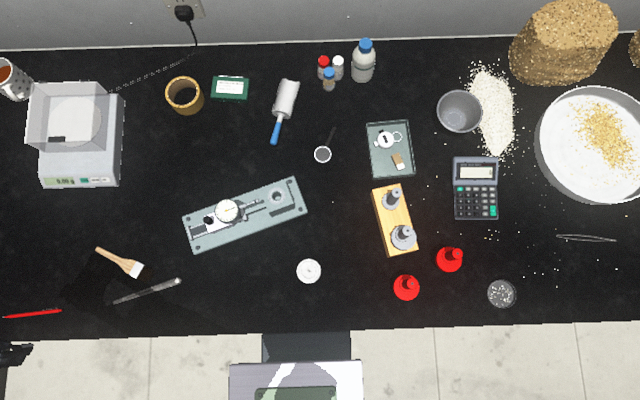

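View pics/side0.png

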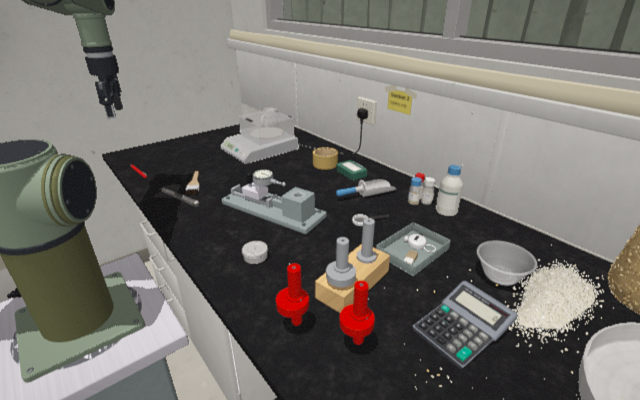

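The top view shows the rack at (396,219). In it stand the disc-carrying shaft (about (402,237)) and the plain spindle (about (392,197)). The red look-alikes are at (407,287) and (450,260), and the stand's bush is at about (277,195), with the dial at (228,210) and the knob at about (209,218). The grey shaft at (402,237) fits because it is in the rack and has a wide disc. I'll confirm that in an enlarged crop.

```bash
python3 - <<'E'
from h import *
C=cam("top"); I=C[0]
a=cv2.resize(I[165:265,175:315],None,fx=5,fy=5,interpolation=cv2.INTER_CUBIC)[:, :]
b=cv2.resize(I[175:265,360:435],None,fx=4,fy=4,interpolation=cv2.INTER_CUBIC)
D=cam("side");c=cv2.resize(D[0][200:310,310:400],None,fx=4,fy=4,interpolation=cv2.INTER_CUBIC)
a=cv2.resize(a,(490,350)) # 3.5x
o=np.zeros((600,800,3),np.uint8); 
o[:350,:490]=a; o[:360,495:795]=b; 
c=cv2.resize(c,(196,240)); o[360:,495:691]=c
D2=cv2.resize(D[0][160:235,215:335],(384,240),interpolation=cv2.INTER_CUBIC); o[360:,:384]=D2
cv2.imwrite("pics/crop1.png",o)
E
```

```text
(no output)
```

View pics/crop1.png

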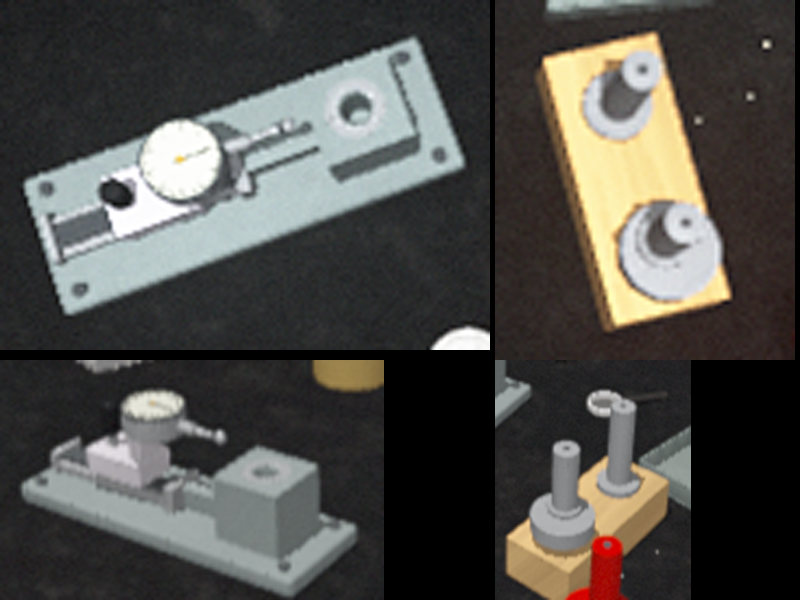

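```bash
python3 - <<'E'
from h import *
C=cam("top")
P=lambda u,v,z:onz(C,u,v,z)
s=P(407.3,230.3,.14);sp=P(396.6,192.3,.14);b=P(276.2,195.7,.078);d=P(226.7,210.7,.11);k=P(208.7,219.5,.09)
print("shaft",s,"spindle",sp,"dist",np.hypot(*(s-sp)[:2]))
print("bush",b,"dial",d,"knob",k, np.hypot(*(d-b)[:2]))
# base plate corners top z=.018, crop scale 3.5
q=np.array([[25,183],[415,38],[465,165],[70,313]])/3.5+[175,165]
W=np.array([P(u,v,.018) for u,v in q]);print(W)
for i in range(4):print(np.linalg.norm(W[i]-W[(i+1)%4]))
ax=(W[0]-W[1]+W[3]-W[2]);ax/=np.linalg.norm(ax);print("yaw",np.degrees(np.arctan2(ax[1],ax[0])),(d-b)@ax, "bush by plate",(W[1]+W[2])/2+ax*.06)
# side check
D=cam("side")
for n,p in(("s",s),("b",b),("k",k)):print(n,proj(D,p))
E
```

```text
shaft [ 0.43776352 -0.26377672  0.14      ] spindle [ 0.52528758 -0.24607282  0.14      ] dist 0.0892966347012373
bush [0.54153084 0.03252772 0.078     ] dial [0.50171718 0.14418693 0.11      ] knob [0.48620018 0.19064763 0.09      ] 0.11854496063440458
[[ 0.50793579  0.27685121  0.018     ]
 [ 0.60745616 -0.00676135  0.018     ]
 [ 0.51078801 -0.04109699  0.018     ]
 [ 0.41294035  0.24166398  0.018     ]]
0.3005667733573043
0.10258493087306228
0.2992121838245013
0.10130288442700676
yaw 109.21226000838097 0.11854189365561349 bush by plate [0.53937796 0.03272919 0.018     ]
s (np.float64(341.64494683953313), np.float64(240.380344845931))
b (np.float64(296.83079946970827), np.float64(194.5825083613728))
k (np.float64(249.0572609559228), np.float64(176.1447952428898))
```

The crop confirms it: the lower grey piece (top centre at about (407,230)) has the wide disc, and the one at (397,192) is the plain spindle. Their spacing is 89 mm against the 90 mm expected. Next I move above the shaft.

arm_command:
  steps:
    - {"angular": [0, 0, -0.1], "linear": [8, -30, 10], "jaw": 1}
    - {"angular": [0, 0, -0.25], "linear": [22, -88, 20], "jaw": 1}
    - {"angular": [0, 0, -0.4], "linear": [36, -146, 30], "jaw": 1}
    - {"angular": [0, 0, -0.55], "linear": [50, -204, 30], "jaw": 1}
    - {"angular": [0, 0, -0.7], "linear": [64, -262, 30], "jaw": 1}
    - {"angular": [0, 0, -0.85], "linear": [79, -320, 30], "jaw": 1}
    - {"angular": [0, 0, -0.95], "linear": [94, -378, 30], "jaw": 1}
    - {"angular": [0, 0, -0.95], "linear": [108, -436, 30], "jaw": 1}
    - {"angular": [0, 0, -0.95], "linear": [122, -494, 30], "jaw": 1}
    - {"angular": [0, 0, -0.95], "linear": [136, -552, 30], "jaw": 1}
    - {"angular": [0, 0, -0.95], "linear": [148, -600, 30], "jaw": 1}
    - {"angular": [0, 0, -0.95], "linear": [155, -630, 30], "jaw": 1}

```text
time: 1.8
ee_pos: [0.399, -0.1116, 0.2614]
tool_rot: [180.0, 0.0, 100.3]
ft_force: [0.2, 0.9, 0.6]
grip_width: 1.0
gripper_force: 0.0
```

arm_command:
  steps:
    - {"angular": [0, 0, 0], "linear": [12, -50, 0], "jaw": 1}
    - {"angular": [0, 0, 0], "linear": [24, -97, 0], "jaw": 1}
    - {"angular": [0, 0, 0], "linear": [34, -137, 0], "jaw": 1}
    - {"angular": [0, 0, 0], "linear": [39, -154, 0], "jaw": 1}
    - {"angular": [0, 0, 0], "linear": [39, -154, 0], "jaw": 1}

```text
time: 2.42
ee_pos: [0.4377, -0.2635, 0.261]
tool_rot: [-180.0, -0.1, 100.4]
ft_force: [-0.4, 0.2, 0.5]
grip_width: 0.998
gripper_force: 0.0
```

```bash
python3 - <<'E'
from h import *
C=cam("wrist"); cv2.imwrite("pics/w1.png",C[0]); s=bot.read_state(); print(s["time"],s["ee_pos"],s["tool_rot"],s["q"]); print(-C[1].T@C[2],C[1][2],proj(C,[.4378,-.2638,.14]),proj(C,[.5253,-.2461,.14]))
E
```

```text
2.475 [ 0.43756114 -0.26249049  0.2610185 ] [-1.79977574e+02 -8.23638727e-02  1.00478413e+02] [-4.07066641e+01  2.62500471e+00  9.50765857e+01  3.44568487e-02
  8.23766437e+01 -5.11896879e+01]
[ 0.42326427 -0.18299352  0.40412011] [ 0.05685114 -0.31090856 -0.94873801] (np.float64(319.440706534181), np.float64(193.18195197044597)) (np.float64(418.5962305358308), np.float64(191.5659341199022))
```

View pics/w1.png

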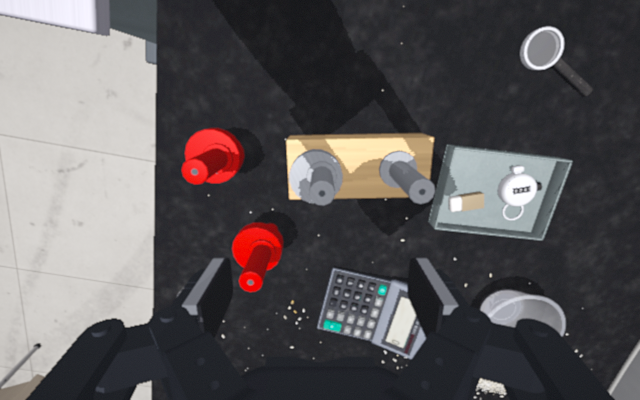

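The wrist view shows the shaft's top at (321,193), predicted at (319,193), and the spindle's top at (422,191). The reds are off to the left. I need about +1 mm in x before descending to grip.

arm_command:
  steps:
    - {"angular": [0, 0, 0], "linear": [1, -0.5, -40], "jaw": 1}
    - {"angular": [0, 0, 0], "linear": [1, -0.5, -90], "jaw": 1}
    - {"angular": [0, 0, 0], "linear": [1, -0.5, -130], "jaw": 1}
    - {"angular": [0, 0, 0], "linear": [1, -0.5, -155], "jaw": 1}
    - {"angular": [0, 0, 0], "linear": [1, -0.5, -163], "jaw": 1}
    - {"angular": [0, 0, 0], "linear": [1, -0.5, -163], "jaw": 0.2}
    - {"angular": [0, 0, 0], "linear": [1, -0.5, -163], "jaw": 0.2}
    - {"angular": [0, 0, 0], "linear": [1, -0.5, -163], "jaw": 0.2}
    - {"angular": [0, 0, 0], "linear": [1, -0.5, -163], "jaw": 0.1}
    - {"angular": [0, 0, 0], "linear": [1, -0.5, -163], "jaw": 0.1}
  squeeze: 40

```text
time: 3.72
ee_pos: [0.4396, -0.2643, 0.0995]
tool_rot: [179.9, 0.1, 100.5]
ft_force: [0.3, 0.0, 5.4]
grip_width: 0.268
gripper_force: 39.3
```

```bash
python3 - <<'E'
from h import *
s=bot.read_state(); print({k:s[k] for k in("time","ee_pos","tool_rot","ft_force","moment","grip_width","gripper_force")})
E
```

```text
{'time': 3.725, 'ee_pos': array([ 0.43956445, -0.26430601,  0.09954799]), 'tool_rot': array([1.79913314e+02, 8.64917541e-02, 1.00477450e+02]), 'ft_force': array([0.30987321, 0.03108894, 5.43239612]), 'moment': array([ 0.11018731,  0.18095111, -0.03585564]), 'grip_width': 0.26845408430018797, 'gripper_force': 39.284634590148926}
```

arm_command:
  steps:
    - {"angular": [0, 0, 0], "linear": [0, 0, 8], "jaw": 0.1}
    - {"angular": [0, 0, 0], "linear": [0, 0, 25], "jaw": 0.1}
    - {"angular": [0, 0, 0], "linear": [0, 0, 50], "jaw": 0.1}
    - {"angular": [0, 0, 0], "linear": [0, 0, 80], "jaw": 0.1}
    - {"angular": [0, 0, 0], "linear": [5, 12, 105], "jaw": 0.1}
    - {"angular": [0, 0, 0], "linear": [22, 50, 110], "jaw": 0.1}
    - {"angular": [0, 0, 0], "linear": [42, 95, 110], "jaw": 0.1}
    - {"angular": [0, 0, 0], "linear": [62, 140, 110], "jaw": 0.1}
    - {"angular": [0, 0, 0], "linear": [82, 185, 110], "jaw": 0.1}
    - {"angular": [0, 0, 0], "linear": [97, 220, 110], "jaw": 0.1}
    - {"angular": [0, 0, 0], "linear": [102, 234, 110], "jaw": 0.1}
    - {"angular": [0, 0, 0], "linear": [102, 234, 110], "jaw": 0.1}

```text
time: 5.22
ee_pos: [0.5398, -0.0291, 0.2078]
tool_rot: [-179.8, -0.0, 100.6]
ft_force: [-0.4, 0.5, -6.7]
grip_width: 0.269
gripper_force: 40.4
```

```bash
python3 - <<'E'
from h import *
C=cam("wrist"); D=cam("side"); s=bot.read_state(); print({k:s[k] for k in("time","ee_pos","tool_rot","ft_force","grip_width","gripper_force")})
np.savez("v2.npz",w=C[0],s=D[0])
print("bush",proj(C,[.5415,.0325,.078]), "side shaft origin",proj(D,s["ee_pos"]+[0,0,-.0545]))
o=np.zeros((560,800,3),np.uint8); o[:400,:640]=C[0]
u,v=map(int,proj(D,s["ee_pos"]+[0,0,-.0545])); c=D[0][v-50:v+50,u-50:u+50]; o[260:560,500:800]=cv2.resize(c,(300,300),interpolation=cv2.INTER_CUBIC); print(u,v)
cv2.imwrite("pics/v2.png",o)
E
```

```text
{'time': 5.325, 'ee_pos': array([ 0.53989126, -0.03061234,  0.20797422]), 'tool_rot': array([-1.79884667e+02,  2.55312655e-02,  1.00458671e+02]), 'ft_force': array([ 0.03144286, -0.95037877, -7.56037174]), 'grip_width': 0.2692830809511121, 'gripper_force': 40.43305814266205}
bush (np.float64(334.7091559614966), np.float64(123.28404815445741)) side shaft origin (np.float64(310.18831387110293), np.float64(177.51080201151103))
310 177
```

View pics/v2.png

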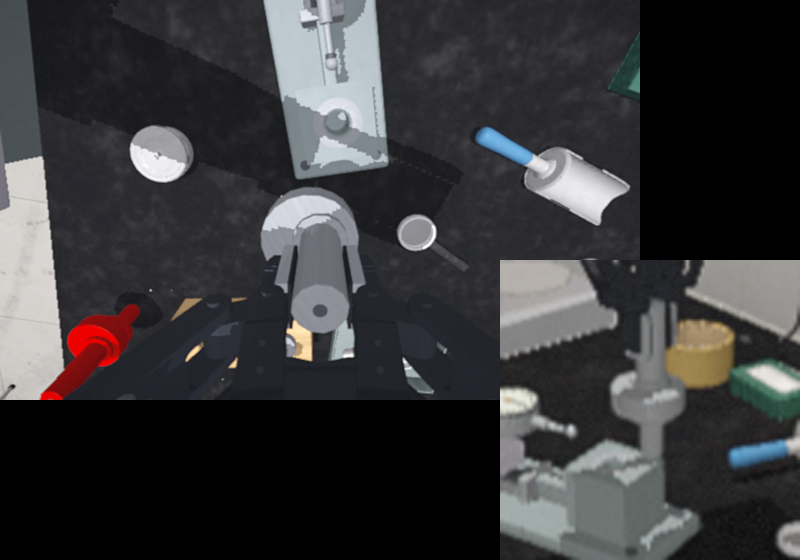

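The wrist view shows the bush mouth at about (336,122), predicted at (334.7,123.3), and the shaft's top at about (320,311). The side crop shows the shaft hanging upright. I'll measure both points more finely.

```bash
python3 - <<'E'
from h import *
I=np.load("v2.npz")["w"]
a=cv2.resize(I[85:165,290:390],None,fx=4,fy=4,interpolation=cv2.INTER_CUBIC)
b=cv2.resize(I[270:345,280:360],None,fx=4.9,fy=4.27,interpolation=cv2.INTER_CUBIC)
cv2.imwrite("pics/v3.png",np.hstack([a,b[:320]]))
print(a.shape,b.shape)
C=cam("wrist");s=bot.read_state();print(s["ee_pos"])
for u,v in[(319.5,310.5),(320.5,310.5)]:print(onz(C,u,v,.2485))
for u,v in[(336,122),(337,122),(336,121)]:print(onz(C,u,v,.078))
E
```

```text
(320, 400, 3) (320, 392, 3)
[ 0.54000386 -0.03088413  0.20804779]
[ 0.54009357 -0.02992756  0.2485    ]
[ 0.54048797 -0.02985388  0.2485    ]
[0.54267271 0.03215252 0.078     ]
[0.54352384 0.0323102  0.078     ]
[0.54250569 0.03297686 0.078     ]
```

View pics/v3.png

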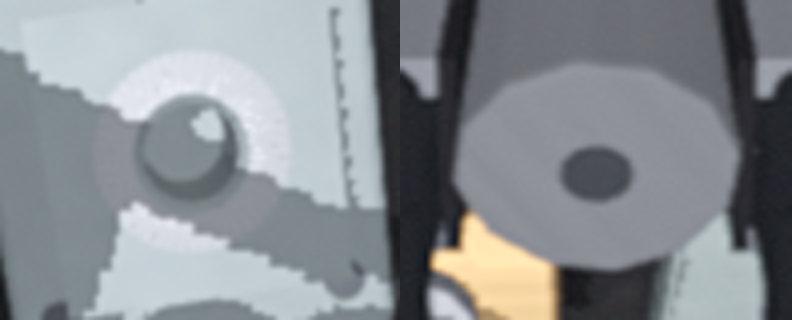

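arm_command:
  steps:
    - {"angular": [0, 0, 0], "linear": [1, 15, 0], "jaw": 0.1}
    - {"angular": [0, 0, 0], "linear": [2.5, 45, 0], "jaw": 0.1}
    - {"angular": [0, 0, 0], "linear": [3.3, 60, 0], "jaw": 0.1}
    - {"angular": [0, 0, 0], "linear": [3.3, 62, -10], "jaw": 0.1}
    - {"angular": [0, 0, 0], "linear": [3.3, 62, -22], "jaw": 0.1}
    - {"angular": [0, 0, 0], "linear": [3.3, 62, -32], "jaw": 0.1}
    - {"angular": [0, 0, 0], "linear": [3.3, 62, -38], "jaw": 0.1}
    - {"angular": [0, 0, 0], "linear": [3.3, 62, -42], "jaw": 0.1}
    - {"angular": [0, 0, 0], "linear": [3.3, 62, -42], "jaw": 0.1}

```text
time: 6.5
ee_pos: [0.544, 0.0321, 0.166]
tool_rot: [-180.0, -0.0, 100.5]
ft_force: [0.1, -0.1, -7.0]
grip_width: 0.273
gripper_force: 40.4
```

```bash
cat > st.py <<'E'
from h import *
s=bot.read_state(); np.set_printoptions(precision=4,suppress=True); print({k:s[k] for k in("time","ee_pos","tool_rot","ft_force","moment","grip_width")})
E
python3 st.py; python3 - <<'E'
from h import *
D=cam("side"); s=bot.read_state();u,v=map(int,proj(D,s["ee_pos"]+[0,0,-.08])); c=D[0][v-45:v+35,u-50:u+50]
cv2.imwrite("pics/v4.png",cv2.resize(c,None,fx=5,fy=5,interpolation=cv2.INTER_CUBIC))
E
```

```text
{'time': 6.5, 'ee_pos': array([0.544 , 0.0321, 0.166 ]), 'tool_rot': array([-179.9676,   -0.0055,  100.4676]), 'ft_force': array([ 0.0786, -0.1048, -6.9907]), 'moment': array([0.009 , 0.0024, 0.0468]), 'grip_width': 0.27313907148557026}
```

View pics/v4.png

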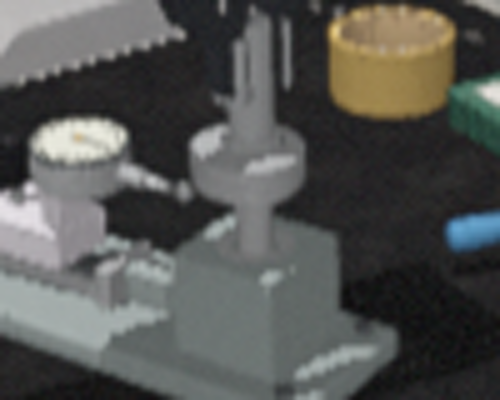

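The side crop shows the journal's tip in the bush mouth with no side force. I'll keep going down gently.

arm_command:
  steps:
    - {"angular": [0, 0, 0], "linear": [0, 0, -3], "jaw": 0.1}
    - {"angular": [0, 0, 0], "linear": [0, 0, -6], "jaw": 0.1}
    - {"angular": [0, 0, 0], "linear": [0, 0, -9], "jaw": 0.1}
    - {"angular": [0, 0, 0], "linear": [0, 0, -12], "jaw": 0.1}
    - {"angular": [0, 0, 0], "linear": [0, 0, -12], "jaw": 0.1}

```text
time: 7.18
ee_pos: [0.5438, 0.0323, 0.1538]
tool_rot: [-180.0, -0.0, 100.5]
ft_force: [-0.7, -0.8, -5.2]
grip_width: 0.264
gripper_force: 40.4
```

```bash
python3 st.py
```

```text
{'time': 7.175, 'ee_pos': array([0.5438, 0.0323, 0.1538]), 'tool_rot': array([-179.9554,   -0.0159,  100.4864]), 'ft_force': array([-0.7454, -0.8189, -5.1889]), 'moment': array([ 0.006 ,  0.0202, -0.0228]), 'grip_width': 0.2642297575589526}
```

arm_command:
  steps:
    - {"angular": [0, 0, 0], "linear": [0, 0, -3], "jaw": 0.1}
    - {"angular": [0, 0, 0], "linear": [0, 0, -6], "jaw": 0.1}
    - {"angular": [0, 0, 0], "linear": [0, 0, -9], "jaw": 0.1}
    - {"angular": [0, 0, 0], "linear": [0, 0, -12], "jaw": 0.1}
    - {"angular": [0, 0, 0], "linear": [0, 0, -15], "jaw": 0.1}
    - {"angular": [0, 0, 0], "linear": [0, 0, -17], "jaw": 0.1}
    - {"angular": [0, 0, 0], "linear": [0, 0, -17], "jaw": 0.1}

```text
time: 8.05
ee_pos: [0.5439, 0.0323, 0.1371]
tool_rot: [-180.0, -0.0, 100.5]
ft_force: [-0.7, -0.6, -5.7]
grip_width: 0.271
gripper_force: 40.4
```

```bash
python3 st.py
```

```text
{'time': 8.05, 'ee_pos': array([0.5439, 0.0323, 0.1371]), 'tool_rot': array([-179.9762,   -0.0062,  100.4858]), 'ft_force': array([-0.7347, -0.601 , -5.6815]), 'moment': array([0.0197, 0.0071, 0.0351]), 'grip_width': 0.2712890097458001}
```

arm_command:
  steps:
    - {"angular": [0, 0, 0], "linear": [0, 0, -1.5], "jaw": 0.1}
    - {"angular": [0, 0, 0], "linear": [0, 0, -3], "jaw": 0.1}
    - {"angular": [0, 0, 0], "linear": [0, 0, -4], "jaw": 0.1}
    - {"angular": [0, 0, 0], "linear": [0, 0, -4.5], "jaw": 0.1}
    - {"angular": [0, 0, 0], "linear": [0, 0, -4.5], "jaw": 0.1}

```text
time: 8.68
ee_pos: [0.5441, 0.0323, 0.1328]
tool_rot: [-180.0, -0.0, 100.5]
ft_force: [0.9, 0.1, -6.5]
grip_width: 0.272
gripper_force: 40.4
```

```bash
python3 st.py
```

```text
{'time': 8.675, 'ee_pos': array([0.5441, 0.0323, 0.1328]), 'tool_rot': array([-179.9987,   -0.0016,  100.485 ]), 'ft_force': array([ 0.8945,  0.1193, -6.4548]), 'moment': array([ 0.0008, -0.0306,  0.0206]), 'grip_width': 0.27234128844517685}
```

arm_command:
  steps:
    - {"angular": [0, 0, 0], "linear": [0, 0, -0.7], "jaw": 0.1}
    - {"angular": [0, 0, 0], "linear": [0, 0, -1.2], "jaw": 0.1}
    - {"angular": [0, 0, 0], "linear": [0, 0, -1.2], "jaw": 0.1}

```text
time: 9.05
ee_pos: [0.5443, 0.0323, 0.1326]
tool_rot: [180.0, 0.0, 100.5]
ft_force: [-3.9, 0.8, 1.9]
grip_width: 0.269
gripper_force: 41.3
```

```bash
python3 st.py
```

```text
{'time': 9.05, 'ee_pos': array([0.5443, 0.0323, 0.1326]), 'tool_rot': array([179.9757,   0.0075, 100.4916]), 'ft_force': array([-3.8642,  0.7745,  1.9383]), 'moment': array([0.0715, 0.7035, 0.05  ]), 'grip_width': 0.26898542204939785}
```

The collar landed at TCP z 0.1326, and the expected value was 0.1325. I'll release, rise, and go above the knob.

arm_command:
  steps:
    - {"angular": [0, 0, 0], "linear": [0, 0, 0], "jaw": 0.6}
    - {"angular": [0, 0, 0], "linear": [0, 0, 0], "jaw": 0.9}
    - {"angular": [0, 0, 0], "linear": [0, 0, 0], "jaw": 1}
    - {"angular": [0, 0, 0], "linear": [0, 0, 20], "jaw": 1}
    - {"angular": [0, 0, 0], "linear": [0, 0, 60], "jaw": 1}
    - {"angular": [0, 0, 0], "linear": [0, 0, 100], "jaw": 1}
    - {"angular": [0, 0, 0.05], "linear": [-10, 30, 110], "jaw": 1}
    - {"angular": [0, 0, 0.15], "linear": [-28, 80, 110], "jaw": 1}
    - {"angular": [0, 0, 0.152], "linear": [-46, 132, 110], "jaw": 1}
    - {"angular": [0, 0, 0.152], "linear": [-56, 161, 105], "jaw": 1}
    - {"angular": [0, 0, 0.152], "linear": [-56, 161, 105], "jaw": 1}
    - {"angular": [0, 0, 0.152], "linear": [-56, 161, 105], "jaw": 1}

```text
time: 10.55
ee_pos: [0.4885, 0.1928, 0.2367]
tool_rot: [180.0, 0.0, 109.2]
ft_force: [0.4, 0.3, -0.3]
grip_width: 1.004
gripper_force: 0.0
```

```bash
python3 st.py; python3 - <<'E'
from h import *
C=cam("wrist"); T=cam("top"); np.savez("v5.npz",w=C[0],t=T[0],ws=np.array(C[1]),wt=C[2])
o=np.zeros((600,800,3),np.uint8); o[:400,:640]=C[0]
o[290:590,380:800]=cv2.resize(T[0][165:265,175:315],None,fx=3,fy=3,interpolation=cv2.INTER_CUBIC)
cv2.imwrite("pics/v5.png",o)
for z in(.07,.08,.09,.1):
  p=onz(T,208.7,219.5,z); print(z,p,proj(C,p+[.0015,0,0]))
print(proj(C,[.5439,.0323,.173]))
E
```

```text
{'time': 10.55, 'ee_pos': array([0.4885, 0.1928, 0.2367]), 'tool_rot': array([179.974 ,   0.0454, 109.1938]), 'ft_force': array([ 0.389 ,  0.3412, -0.3456]), 'moment': array([ 0.0362, -0.0396,  0.0211]), 'grip_width': 1.0043390302091384}
0.07 [0.49004546 0.19591677 0.07      ] (np.float64(323.05438271187154), np.float64(177.69871926506818))
0.08 [0.48812282 0.1932822  0.08      ] (np.float64(320.50009567777954), np.float64(181.9570223229629))
0.09 [0.48620018 0.19064763 0.09      ] (np.float64(317.7950230032849), np.float64(186.46670314108715))
0.1 [0.48427753 0.18801306 0.1       ] (np.float64(314.925406753968), np.float64(191.25069784738062))
(np.float64(318.6656406155675), np.float64(391.579996086855))
```

View pics/v5.png

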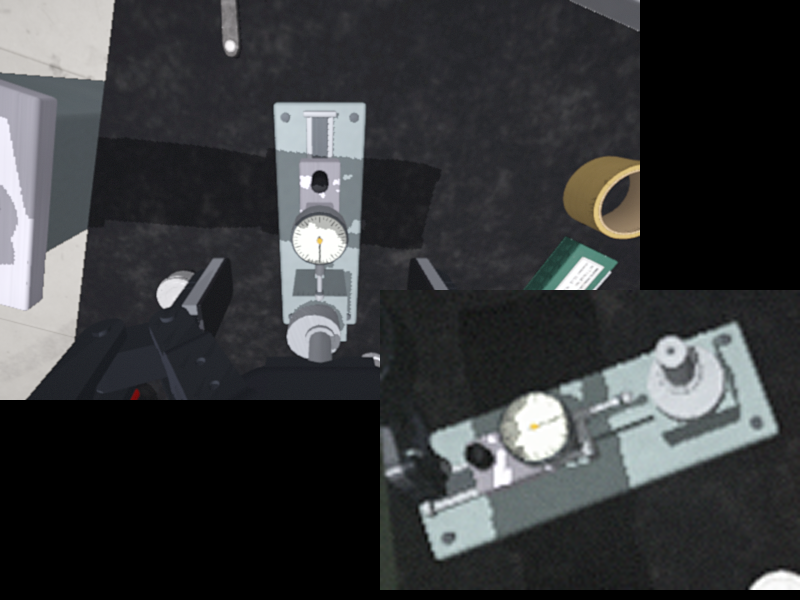

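The wrist view shows the black knob at about (320,182), in line with the tool, and the dial at (320,240) with its needle pointing to the bush. The shaft stands in the bush at (316,335). I'll descend to about z 0.066 and pinch.

arm_command:
  steps:
    - {"angular": [0, 0, 0], "linear": [0, 0, -45], "jaw": 1}
    - {"angular": [0, 0, 0], "linear": [0, 0, -95], "jaw": 1}
    - {"angular": [0, 0, 0], "linear": [0, 0, -135], "jaw": 0.7}
    - {"angular": [0, 0, 0], "linear": [0, 0, -155], "jaw": 0.7}
    - {"angular": [0, 0, 0], "linear": [0, 0, -165], "jaw": 0.7}
    - {"angular": [0, 0, 0], "linear": [0, 0, -170], "jaw": 0.6}
    - {"angular": [0, 0, 0], "linear": [0, 0, -170], "jaw": 0.1}
    - {"angular": [0, 0, 0], "linear": [0, 0, -170], "jaw": 0.1}
    - {"angular": [0, 0, 0], "linear": [0, 0, -170], "jaw": 0.1}
    - {"angular": [0, 0, 0], "linear": [0, 0, -170], "jaw": 0.1}
  squeeze: 30

```text
time: 11.9
ee_pos: [0.4881, 0.1931, 0.0677]
tool_rot: [-180.0, 0.0, 109.2]
ft_force: [-3.6, -3.2, 6.4]
grip_width: 0.197
gripper_force: 29.9
```

```bash
python3 st.py
```

```text
{'time': 11.9, 'ee_pos': array([0.4881, 0.1931, 0.0677]), 'tool_rot': array([-179.9922,    0.0364,  109.2202]), 'ft_force': array([-3.5934, -3.2376,  6.4422]), 'moment': array([-0.3728,  0.5453, -0.0065]), 'grip_width': 0.1970202121895792}
```

arm_command:
  steps:
    - {"angular": [0, 0, 0], "linear": [1, -2.8, 0], "jaw": 0.1}
    - {"angular": [0, 0, 0], "linear": [2, -5.7, 0], "jaw": 0.1}
    - {"angular": [0, 0, 0], "linear": [3.3, -9.4, 0], "jaw": 0.1}
    - {"angular": [0, 0, 0], "linear": [4.6, -13.2, 0], "jaw": 0.1}
    - {"angular": [0, 0, 0], "linear": [5.9, -17, 0], "jaw": 0.1}
    - {"angular": [0, 0, 0], "linear": [6.9, -19.8, 0], "jaw": 0.1}
    - {"angular": [0, 0, 0], "linear": [7.6, -21.7, 0], "jaw": 0.1}
    - {"angular": [0, 0, 0], "linear": [7.9, -22.7, 0], "jaw": 0.1}
    - {"angular": [0, 0, 0], "linear": [7.9, -22.7, 0], "jaw": 0.1}

```text
time: 13.02
ee_pos: [0.4947, 0.1739, 0.0677]
tool_rot: [180.0, -0.3, 109.2]
ft_force: [-6.0, 9.7, 6.6]
grip_width: 0.201
gripper_force: 29.9
```

```bash
python3 st.py
```

```text
{'time': 13.025, 'ee_pos': array([0.4947, 0.1739, 0.0677]), 'tool_rot': array([179.9943,  -0.3453, 109.1725]), 'ft_force': array([-5.9752,  9.6661,  6.6042]), 'moment': array([ 1.3386,  1.0296, -0.0002]), 'grip_width': 0.2008199264265757}
```

arm_command:
  steps:
    - {"angular": [0, 0, 0], "linear": [0.5, -1.4, 0], "jaw": 0.1}
    - {"angular": [0, 0, 0], "linear": [1, -2.8, 0], "jaw": 0.1}
    - {"angular": [0, 0, 0], "linear": [1.3, -3.8, 0], "jaw": 0.1}
    - {"angular": [0, 0, 0], "linear": [1.6, -4.7, 0], "jaw": 0.1}
    - {"angular": [0, 0, 0], "linear": [1.6, -4.7, 0], "jaw": 0.1}
    - {"angular": [0, 0, 0], "linear": [1.6, -4.7, 0], "jaw": 0.1}

```text
time: 13.78
ee_pos: [0.4947, 0.1738, 0.0677]
tool_rot: [180.0, -0.8, 109.1]
ft_force: [-9.0, 23.2, 6.5]
grip_width: 0.198
gripper_force: 30.0
```

```bash
python3 st.py
```

```text
{'time': 13.775, 'ee_pos': array([0.4947, 0.1738, 0.0677]), 'tool_rot': array([179.9734,  -0.8459, 109.1194]), 'ft_force': array([-8.9618, 23.2402,  6.4682]), 'moment': array([3.5546, 1.5859, 0.0096]), 'grip_width': 0.19791516240223853}
```

arm_command:
  steps:
    - {"angular": [0, 0, 0], "linear": [-2.4, 7, 0], "jaw": 0.1}
    - {"angular": [0, 0, 0], "linear": [-2.4, 7, 0], "jaw": 0.1}

```text
time: 14.02
ee_pos: [0.4947, 0.1741, 0.0677]
tool_rot: [180.0, -0.1, 109.3]
ft_force: [-4.2, 1.5, 6.8]
grip_width: 0.194
gripper_force: 29.9
```

```bash
python3 st.py; python3 - <<'E'
from h import *
T=cam("top");W=cam("wrist"); a=np.load("v5.npz")["t"]
def dial(I):
    m=(I[185:240,200:262].min(2)>175).astype(np.uint8); m=cv2.morphologyEx(m,cv2.MORPH_OPEN,np.ones((5,5)))
    n,l,s,c=cv2.connectedComponentsWithStats(m); k=1+np.argmax(s[1:,4]); return c[k]+[200,185],s[k]
for I in(a,T[0]):
    c,s=dial(I); print(c,s,onz(T,*c,.11))
o=np.zeros((600,800,3),np.uint8); o[:400,:640]=W[0]
o[290:590,380:800]=cv2.resize(T[0][165:265,175:315],None,fx=3,fy=3,interpolation=cv2.INTER_CUBIC)
cv2.imwrite("pics/v6.png",o)
E
```

```text
{'time': 14.025, 'ee_pos': array([0.4947, 0.1741, 0.0677]), 'tool_rot': array([179.997 ,  -0.0569, 109.2693]), 'ft_force': array([-4.1876,  1.506 ,  6.7564]), 'moment': array([0.2678, 0.7112, 0.0074]), 'grip_width': 0.1936541478721205}
[228.57835821 210.20895522] [ 21  15  16  22 268] [0.50273629 0.13985536 0.11      ]
[234.43877551 212.91836735] [29 23 11 10 98] [0.49589107 0.12623202 0.11      ]
```

View pics/v6.png

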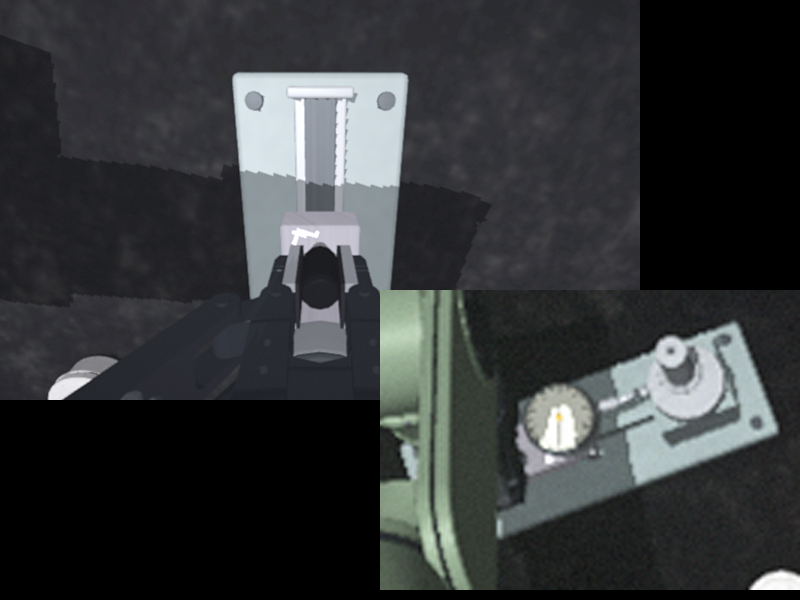

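```bash
python3 - <<'E'
from h import *
T=cam("top"); ax=np.array([np.cos(np.radians(109.2)),np.sin(np.radians(109.2))])
P=lambda u,v,z:onz(T,u,v,z)[:2]
b=P(276.4,195.9,.078)
print("start tip dist",[(P(175+x/3.5,165+y/3.5,.097)-b)@ax for x,y in((312,127),(306,128),(285,127))])
d0=P(175+181/3.5,165+160/3.5,.11); d1=P(235,207.7,.11); print("dial",(d0-b)@ax,(d1-b)@ax)
# carriage rear edge etc
E
```

```text
start tip dist [np.float64(0.031103944819472037), np.float64(0.035103732150945414), np.float64(0.04806908452183845)]
dial 0.11880308978784664 0.09862077069034224
```

```bash
python3 - <<'E'
from h import *
z=np.load("v5.npz"); C=cam("wrist"); C=(z["w"],z["ws"],z["wt"],*C[3:])
g=cv2.cvtColor(z["w"],cv2.COLOR_BGR2GRAY)
for v in range(262,318,2):print(v,g[v,306:336:2])
b=np.array([.5441,.0323]);ax=np.array([np.cos(np.radians(109.2)),np.sin(np.radians(109.2))])
for v in(285,290,295,300,305):print(v,(onz(C,319,v,.097)[:2]-b)@ax)
print("dial240",(onz(C,320,240,.11)[:2]-b)@ax)
E
```

```text
262 [152 119 119 141 167 162 174 162 191 192 163 160 138 110 181]
264 [199 197 190 171 125  93 106 101  96  91 100 119 126 130 185]
266 [198 197 197 198 181 124 137 136 126 120 135 139 130 141 194]
268 [186 185 185 186 168 126 138 137 128 115 169 183 179 178 189]
270 [102 101 104 104 103 127 138 138 127 100 102 102 102 104 109]
272 [107 107 108 107 105 127 138 136 125 102 106 106 106 106 106]
274 [108 107 107 106 117 159 138 135 139 109 107 107 108 107 107]
276 [107 108 106 104 122 194 196 171 185 134 106 107 107 107 106]
278 [108 107 106 106 108 143 197 195 144 111 107 106 105 106 107]
280 [108 107 108 106 106 114 197 196 121 105 106 106 106 106 107]
282 [108 106 106 107 106 115 197 195 121 106 105 106 107 107 108]
284 [107 108 107 107 107 116 198 196 120 104 104 107 106 107 107]
286 [107 107 106 107 105 114 197 196 121 105 106 106 107 106 106]
288 [109 108 108 107 107 112 197 195 119 106 106 106 106 107 105]
290 [109 109 108 108 106  95 197 197 100 106 108 105 107 107 105]
292 [107 103 108 106 103  90 124 125  88 103 108 102 107 105 103]
294 [105  98 104 101 107 123 118 113 105 106
[... 196 characters left out ...]
85 192 194 193 192 191]
302 [161 133 128 127 127 125 126 129 143 126 173 193 193 193 191]
304 [129 130 127 126 124 113 112 115 114 119 123 139 152 183 189]
306 [119 122 117 114 116 112 112 110 106 105 102 108 120 126 147]
308 [119 117 117 117 116 114 113 112 110 108 108 106 105 117 127]
310 [119 119 113 116 117 113 112 112 111 109 108 109 105 102 133]
312 [123 118 118 116 114 112 112 111 111 109 107 107 106 104  99]
314 [120 122 120 123 138 119 113 109 109 109 106 106 106 105 102]
316 [196 210 216 206 207 204 198 181 160 133 106 103 104 104 102]
285 0.060173140841785586
290 0.05389360617866538
295 0.04753741376187862
300 0.04110315126549048
305 0.03458937145533404
dial240 0.11981894963037336
```

arm_command:
  steps:
    - {"angular": [0, 0, 0], "linear": [0, 0, 0], "jaw": 0.5}
    - {"angular": [0, 0, 0], "linear": [0, 0, 0], "jaw": 0.8}
    - {"angular": [0, 0, 0], "linear": [0, 0, 10], "jaw": 0.8}
    - {"angular": [0, 0, 0], "linear": [0, 0, 50], "jaw": 0.9}
    - {"angular": [0, 0, 0], "linear": [0, 0, 100], "jaw": 1}
    - {"angular": [0, 0, 0], "linear": [0, 0, 150], "jaw": 1}
    - {"angular": [0, 0, 0], "linear": [0, 0, 165], "jaw": 1}
    - {"angular": [0, 0, 0], "linear": [0, 0, 165], "jaw": 1}

```text
time: 15.22
ee_pos: [0.4959, 0.1729, 0.2328]
tool_rot: [179.8, 0.0, 109.2]
ft_force: [-1.1, -0.5, -0.4]
grip_width: 0.999
gripper_force: 0.0
```

```bash
python3 st.py; python3 - <<'E'
from h import *
W=cam("wrist");T=cam("top"); np.savez("v7.npz",w=W[0],t=T[0],R=W[1],tt=W[2])
p=onz(T,277,195.3,.106); q=proj(T,[.5426,.0323,.106]); print("disc ctr (top)",p,"axis px",q)
# dial in wrist
for z in(.11,):
  b=np.array([.5441,.0323]);ax=np.array([np.cos(np.radians(109.2)),np.sin(np.radians(109.2))]); c=b+ax*.099; print("dial px",proj(W,[*c,z]),"shaft top",proj(W,[*b,.173]))
o=np.zeros((600,800,3),np.uint8); o[:400,:640]=W[0]
o[270:,350:800]=cv2.resize(T[0][170:236,195:285+0],(450,330),interpolation=cv2.INTER_CUBIC)
cv2.imwrite("pics/v7.png",o)
u,v=map(int,proj(W,[*c,.11])); print(u,v)
g=cv2.cvtColor(W[0],cv2.COLOR_BGR2GRAY)
print(g[max(0,v-36):v+36:3,u-36:u+37:3])
E
```

```text
{'time': 15.225, 'ee_pos': array([0.4959, 0.1729, 0.2328]), 'tool_rot': array([179.8359,   0.0297, 109.1862]), 'ft_force': array([-1.0885, -0.504 , -0.4015]), 'moment': array([ 0.0208, -0.0163,  0.0089]), 'grip_width': 0.9988368929166112}
disc ctr (top) [0.53555667 0.02780884 0.106     ] axis px (np.float64(275.0511498066303), np.float64(192.4428132422813))
dial px (np.float64(318.1665984960573), np.float64(241.5009589476365)) shaft top (np.float64(318.15566769531137), np.float64(377.49124878565095))
318 241
[[134 134 132 132 133 129 173 180 139 139 136 131 123 129 135 141 140 172
  178 135 132 130 129 129 130]
 [135 134 133 134 134 131 172 178 122 106 105 106 107 107 106 104 116 168
  180 132 131 130 129 129 129]
 [133 132 132 132 133 132 158 103 105 108 111 105 107 110 112 108 106 102
  142 131 130 129 129 128 131]
 [133 132 132 133 133 122 101 107 105  76  69  75  76  74  71  73  96 106
  103 112 131 130 129 131 131]
 [132 133 134 132 129 101 103  74  79 132 178 176 150 183 184 140  92  70
   89 103 113 130 129 130 130]
 [131 132 132 132 109  92  71 147 163 185 177 167 135 181 183
[... 1234 characters left out ...]
01 255 255 255 255 255 254 255 228 253
  242 169 150 200 196 194 194]
 [196 197 197 198 150 106  82 150 199 199 195 213 212 255 247 254 247 207
  174 106 107 146 141 195 195]
 [195 196 197 198 131 108 107  91 102 170 180 165 136 181 185 170 138 108
  105 106 104 129 130 144 196]
 [194 195 195 197 113 108 109 109 110 102  85  93 110  98  78  90 103 107
  107 106 104 125 129 153 196]
 [193 194 194 193 107 108 108 108 108 107 106 125 141 131  98  98 107 108
  108 107 105 124 130 176 195]
 [191 192 193 188 106 108 108 109 109 107 107 123 139 130  96  99 107 108
  107 106 106 116 130 179 197]
 [192 193 194 168 105 107 108 109 107 107 105 166 178 147  98 101 108 107
  106 106 106 109 130 155 195]]
```

Numerically, the needle points about 106° clockwise from the bush direction, a reading of about 5.9 mm. The disc's direction in the top view (about 212°) agrees that the high spot needs roughly -105° of turn. I'll regrip at yaw about 216°, so that at the high spot the wrist camera looks down on the dial.

arm_command:
  steps:
    - {"angular": [0, 0, 0.15], "linear": [8, -20, 5], "jaw": 1}
    - {"angular": [0, 0, 0.33], "linear": [16, -50, 5], "jaw": 1}
    - {"angular": [0, 0, 0.51], "linear": [26, -80, 5], "jaw": 1}
    - {"angular": [0, 0, 0.69], "linear": [38, -110, 5], "jaw": 1}
    - {"angular": [0, 0, 0.87], "linear": [46, -132, 5], "jaw": 1}
    - {"angular": [0, 0, 1.05], "linear": [48, -140.5, 5], "jaw": 1}
    - {"angular": [0, 0, 1.23], "linear": [48, -140.5, 5], "jaw": 1}
    - {"angular": [0, 0, 1.41], "linear": [48, -140.5, 5], "jaw": 1}
    - {"angular": [0, 0, 1.59], "linear": [48, -140.5, 5], "jaw": 1}
    - {"angular": [0, 0, 1.77], "linear": [48, -140.5, 5], "jaw": 1}
    - {"angular": [0, 0, 1.87], "linear": [48, -140.5, 5], "jaw": 1}
    - {"angular": [0, 0, 1.87], "linear": [48, -140.5, 5], "jaw": 1}

```text
time: 16.82
ee_pos: [0.5418, 0.0325, 0.2339]
tool_rot: [179.8, -0.2, -143.7]
ft_force: [-0.3, -0.3, 0.4]
grip_width: 1.001
gripper_force: 0.0
```

```bash
python3 st.py; cat > nd.py <<'E'
from h import *
A=np.radians(109.2); b=np.array([.5441,.0323]); ax=np.array([np.cos(A),np.sin(A)])
def needle(C,off=(0,0)):
    """needle angle (rad, clockwise from the bush direction): darkest ray of the dial face"""
    g=cv2.cvtColor(C[0],cv2.COLOR_BGR2GRAY).astype(np.float32); c=b+ax*.099
    c=onz(C,*(np.array(proj(C,[*c,.11]))+off),.11)[:2]
    th=np.radians(np.arange(0,360,1)); r=np.arange(.006,.0165,.0005)
    w=A+np.pi-th   # clockwise from above
    px=np.array([[proj(C,[c[0]+ri*np.cos(a),c[1]+ri*np.sin(a),.11]) for ri in r] for a in w],np.float32)
    s=cv2.remap(g,px[...,0],px[...,1],cv2.INTER_LINEAR)
    p=np.pad(s,((20,20),(0,0)),mode="wrap")
    bg=np.minimum(p[5:345+20+0-0][:360],p[35:395][:360]) if 0 else np.minimum(p[8:368],p[32:392])
    k=np.clip(bg-s,0,60).mean(1); i=int(np.argmax(k)); j=np.arange(i-6,i+7); q=k[j%360]
    return np.radians((j@q)/q.sum())%(2*np.pi),k[i],np.sort(k)[-40]
def hub(C):
    "orange hub near the dial centre: pixel offset from prediction"
    u,v=proj(C,[*(b+ax*.099),.11]); u0,v0=int(u),int(v); I=C[0][v0-15:v0+16,u0-15:u0+16].astype(int)
    m=(I[...,2]-I[...,0]>60); y,x=np.nonzero(m); return (x.mean()+u0-15-u,y.mean()+v0-15-v) if len(x) else None
E
python3 - <<'E'
from nd import *
z=np.load("v7.npz"); W=cam("wrist"); C=(z["w"],z["R"],z["tt"],*W[3:]); o=hub(C); print("wrist v7",o,needle(C,o))
T=cam("top"); Ct=(z["t"],*T[1:]); o=hub(Ct); print("top v7",o,needle(Ct,o) if o else 0); o=hub(T); print("top now",o,needle(T,o) if o else 0)
E
```

```text
{'time': 16.825, 'ee_pos': array([0.5418, 0.0325, 0.2339]), 'tool_rot': array([ 179.8092,   -0.2114, -143.7366]), 'ft_force': array([-0.301 , -0.3387,  0.371 ]), 'moment': array([ 0.0034,  0.0057, -0.0467]), 'grip_width': 1.001358839560052}
wrist v7 (np.float64(0.16673483727601024), np.float64(-0.37595894763649085)) (np.float64(1.9010283481331096), np.float32(60.0), np.float32(0.27599517))
top v7 (np.float64(-0.44244366673831337), np.float64(0.7017948644425474)) (np.float64(1.933002232786169), np.float32(35.648994), np.float32(0.4578683))
top now None 0
```

arm_command:
  steps:
    - {"angular": [0, 0, 0], "linear": [2.3, 0.2, -20], "jaw": 1}
    - {"angular": [0, 0, 0], "linear": [2.3, 0.2, -50], "jaw": 1}
    - {"angular": [0, 0, 0], "linear": [2.3, 0.2, -80], "jaw": 1}
    - {"angular": [0, 0, 0], "linear": [2.3, 0.2, -95], "jaw": 1}
    - {"angular": [0, 0, 0], "linear": [2.3, 0.2, -101], "jaw": 1}
    - {"angular": [0, 0, 0], "linear": [2.3, 0.2, -101], "jaw": 1}
    - {"angular": [0, 0, 0], "linear": [2.3, 0.2, -101], "jaw": 1}

```text
time: 17.8
ee_pos: [0.5465, 0.0325, 0.1369]
tool_rot: [-179.9, 0.1, -143.7]
ft_force: [0.0, 0.5, -0.8]
grip_width: 0.997
gripper_force: 0.0
```

```bash
python3 st.py; python3 - <<'E'
from nd import *
W=cam("wrist"); T=cam("top"); o=hub(T); print("top",o,needle(T,o) if o else 0)
print(proj(W,[.5442,.0327,.173]))
cv2.imwrite("pics/v8.png",np.hstack([W[0][200:400,220:420],cv2.resize(T[0][165:265,175:315],(280,200))]))
g=cv2.cvtColor(W[0],cv2.COLOR_BGR2GRAY)
u,v=map(int,proj(W,[.5442,.0327,.173])); m=cv2.inRange(W[0][v-25:v+25,u-60:u+60],(120,115,110),(190,185,180))
print(g[v,u-60:u+60:4]); print(g[v-30:v+30:4,u])
E
```

```text
{'time': 17.8, 'ee_pos': array([0.5465, 0.0325, 0.1369]), 'tool_rot': array([-179.9048,    0.1063, -143.6679]), 'ft_force': array([ 0.0225,  0.5023, -0.7687]), 'moment': array([-0.0124,  0.0275,  0.0369]), 'grip_width': 0.9974112713718656}
top None 0
(np.float64(322.3186257436087), np.float64(299.4820534551332))
[ 32  36  36  36  35  40  54  56  52 156 157 158 157 159 106  87  87 101
 159 159 159 159 159  56  63  63  59  53  52  49]
[124 123 152 158 157 160 161  85  88  86 157 157 155 157  48]
```

```bash
python3 - <<'E'
from nd import *
W=cam("wrist"); s=bot.read_state(); e=s["ee_pos"]; g=cv2.cvtColor(W[0],cv2.COLOR_BGR2GRAY)
m=(g[290:314,312:336]<115); y,x=np.nonzero(m); u,v=x.mean()+312,y.mean()+290; print("hole px",u,v,len(x))
p=onz(W,u,v,.173); print("shaft",p,"ee",e, "pred",proj(W,[e[0],e[1],.173])); yw=np.radians(s["tool_rot"][2]); d=(p-e)[:2]
print("along pads",1e3*(d@[np.cos(yw),np.sin(yw)]),"closing",1e3*(d@[-np.sin(yw),np.cos(yw)]))
E
```

```text
hole px 323.8759689922481 301.8217054263566 129
shaft [0.54451092 0.03386532 0.173     ] ee [0.54617969 0.0325188  0.13659964] pred (np.float64(318.8559247438864), np.float64(302.92489452267046))
along pads 0.546528250436211 closing -2.0734517342978958
```

arm_command:
  steps:
    - {"angular": [0, 0, 0], "linear": [-1.7, 1.3, -2], "jaw": 1}
    - {"angular": [0, 0, 0], "linear": [-1.7, 1.3, -2], "jaw": 0.6}
    - {"angular": [0, 0, 0], "linear": [-1.7, 1.3, -2], "jaw": 0.4}
    - {"angular": [0, 0, 0], "linear": [-1.7, 1.3, -2], "jaw": 0.25}
    - {"angular": [0, 0, 0], "linear": [-1.7, 1.3, -2], "jaw": 0.2}
    - {"angular": [0, 0, 0], "linear": [-1.7, 1.3, -2], "jaw": 0.2}
    - {"angular": [0, 0, 0], "linear": [-1.7, 1.3, -2], "jaw": 0.2}
  squeeze: 25

```text
time: 18.82
ee_pos: [0.544, 0.0335, 0.1337]
tool_rot: [-180.0, 0.0, -143.7]
ft_force: [1.1, -1.4, -0.2]
grip_width: 0.269
gripper_force: 26.6
```

```bash
python3 st.py
```

```text
{'time': 18.825, 'ee_pos': array([0.544 , 0.0335, 0.1337]), 'tool_rot': array([-179.953 ,    0.0059, -143.6676]), 'ft_force': array([ 1.0721, -1.4175, -0.1681]), 'moment': array([-0.3097, -0.1338, -0.0064]), 'grip_width': 0.2686802109226387}
```

arm_command:
  steps:
    - {"angular": [0, 0, -0.08], "linear": [0, 0, 0], "jaw": 0.2}
    - {"angular": [0, 0, -0.2], "linear": [0, 0, 0], "jaw": 0.2}
    - {"angular": [0, 0, -0.32], "linear": [0, 0, 0], "jaw": 0.2}
    - {"angular": [0, 0, -0.44], "linear": [0, 0, 0], "jaw": 0.2}
    - {"angular": [0, 0, -0.56], "linear": [0, 0, 0], "jaw": 0.2}
    - {"angular": [0, 0, -0.68], "linear": [0, 0, 0], "jaw": 0.2}
    - {"angular": [0, 0, -0.8], "linear": [0, 0, 0], "jaw": 0.2}
    - {"angular": [0, 0, -0.9], "linear": [0, 0, 0], "jaw": 0.2}
    - {"angular": [0, 0, -0.9], "linear": [0, 0, 0], "jaw": 0.2}

```text
time: 19.95
ee_pos: [0.5437, 0.0333, 0.1337]
tool_rot: [-179.9, 0.0, 164.8]
ft_force: [-0.5, -3.7, 1.8]
grip_width: 0.276
gripper_force: 26.7
```

```bash
cat > rd.py <<'E'
from nd import *
s=bot.read_state(); print(s["time"],s["ee_pos"],"yaw",s["tool_rot"][2],s["ft_force"],s["moment"])
for n in("wrist","top"):
    C=cam(n)
    try:
        o=hub(C); print(n,o,needle(C,o) if o else 0)
    except Exception as e: print(n,e)
E
python3 rd.py
```

```text
19.95 [0.54368917 0.0332585  0.13369099] yaw 164.83652430643653 [-0.47682483 -3.70155452  1.77309609] [-0.61764706  0.11417575 -0.03022856]
wrist (np.float64(3.9762931271059188), np.float64(-0.7034620213462119)) (np.float64(3.850960927672243), np.float32(60.0), np.float32(0.10751488))
top None 0
```

arm_command:
  steps:
    - {"angular": [0, 0, -0.12], "linear": [0, 0, 0], "jaw": 0.2}
    - {"angular": [0, 0, -0.24], "linear": [0, 0, 0], "jaw": 0.2}
    - {"angular": [0, 0, -0.36], "linear": [0, 0, 0], "jaw": 0.2}
    - {"angular": [0, 0, -0.48], "linear": [0, 0, 0], "jaw": 0.2}
    - {"angular": [0, 0, -0.52], "linear": [0, 0, 0], "jaw": 0.2}
    - {"angular": [0, 0, -0.52], "linear": [0, 0, 0], "jaw": 0.2}

```text
time: 20.8
ee_pos: [0.5436, 0.0334, 0.1337]
tool_rot: [-179.9, 0.0, 135.1]
ft_force: [-1.1, -3.9, 2.1]
grip_width: 0.271
gripper_force: 26.9
```

```bash
python3 rd.py
```

```text
20.8 [0.54363891 0.03343594 0.13369736] yaw 135.0565334477609 [-1.12374549 -3.91094351  2.1201589 ] [-0.79951277  0.25283184  0.00535013]
wrist (np.float64(2.5184517185019217), np.float64(-2.5473893080292385)) (np.float64(4.767112463078822), np.float32(60.0), np.float32(0.16066778))
top None 0
```

arm_command:
  steps:
    - {"angular": [0, 0, -0.12], "linear": [0, 0, 0], "jaw": 0.2}
    - {"angular": [0, 0, -0.24], "linear": [0, 0, 0], "jaw": 0.2}
    - {"angular": [0, 0, -0.36], "linear": [0, 0, 0], "jaw": 0.2}
    - {"angular": [0, 0, -0.48], "linear": [0, 0, 0], "jaw": 0.2}
    - {"angular": [0, 0, -0.52], "linear": [0, 0, 0], "jaw": 0.2}
    - {"angular": [0, 0, -0.52], "linear": [0, 0, 0], "jaw": 0.2}

```text
time: 21.65
ee_pos: [0.5437, 0.0335, 0.1337]
tool_rot: [-180.0, 0.0, 105.2]
ft_force: [-1.1, -4.1, 3.1]
grip_width: 0.274
gripper_force: 26.9
```

```bash
python3 rd.py
```

```text
21.65 [0.5437298  0.03353811 0.13369419] yaw 105.24292924555645 [-1.11970443 -4.09051457  3.09958457] [-0.85928451  0.32438101 -0.01092784]
wrist (np.float64(-0.34197347078867324), np.float64(-3.2811239693260745)) (np.float64(5.006711006159528), np.float32(60.0), np.float32(0.07324219))
top None 0
```

arm_command:
  steps:
    - {"angular": [0, 0, -0.12], "linear": [0, 0, 0], "jaw": 0.2}
    - {"angular": [0, 0, -0.24], "linear": [0, 0, 0], "jaw": 0.2}
    - {"angular": [0, 0, -0.36], "linear": [0, 0, 0], "jaw": 0.2}
    - {"angular": [0, 0, -0.48], "linear": [0, 0, 0], "jaw": 0.2}
    - {"angular": [0, 0, -0.52], "linear": [0, 0, 0], "jaw": 0.2}
    - {"angular": [0, 0, -0.52], "linear": [0, 0, 0], "jaw": 0.2}

```text
time: 22.5
ee_pos: [0.5438, 0.0337, 0.1337]
tool_rot: [180.0, 0.0, 75.5]
ft_force: [-2.1, -4.8, 3.2]
grip_width: 0.272
gripper_force: 26.9
```

```bash
python3 rd.py
```

```text
22.5 [0.54377775 0.03366236 0.13371051] yaw 75.4526327406781 [-2.14335172 -4.77701687  3.19943058] [-0.98603859  0.38536751 -0.02451871]
wrist (np.float64(-2.536675010829242), np.float64(-2.37843947964366)) (np.float64(4.582132053419004), np.float32(60.0), np.float32(0.082124256))
top None 0
```

Fitting the readings (3.85, 4.77, 5.01 and 4.58 rad at yaw 164.8, 135.1, 105.2 and 75.5) puts the peak at yaw about 109. The peak of about 5 rad is 15.9 mm of plunger travel, so the carriage is on its stop. I'll turn back by 0.588 rad.

arm_command:
  steps:
    - {"angular": [0, 0, 0.12], "linear": [0, 0, 0], "jaw": 0.2}
    - {"angular": [0, 0, 0.24], "linear": [0, 0, 0], "jaw": 0.2}
    - {"angular": [0, 0, 0.36], "linear": [0, 0, 0], "jaw": 0.2}
    - {"angular": [0, 0, 0.48], "linear": [0, 0, 0], "jaw": 0.2}
    - {"angular": [0, 0, 0.56], "linear": [0, 0, 0], "jaw": 0.2}
    - {"angular": [0, 0, 0.588], "linear": [0, 0, 0], "jaw": 0.2}
    - {"angular": [0, 0, 0.588], "linear": [0, 0, 0], "jaw": 0.2}

```text
time: 23.48
ee_pos: [0.5443, 0.0336, 0.1337]
tool_rot: [179.9, 0.0, 109.1]
ft_force: [-0.5, -4.5, 1.3]
grip_width: 0.271
gripper_force: 26.8
```

```bash
python3 rd.py
```

```text
23.475 [0.5442926  0.03360005 0.13372043] yaw 109.07788013318125 [-0.54671221 -4.48479424  1.31512818] [-0.98872483  0.01934704 -0.03810378]
wrist (np.float64(0.17359038904265844), np.float64(-3.440723517870424)) (np.float64(4.8944069042749785), np.float32(60.0), np.float32(0.057570685))
top None 0
```

arm_command:
  steps:
    - {"angular": [0, 0, 0], "linear": [0, 0, 0], "jaw": 0.32}
    - {"angular": [0, 0, 0], "linear": [0, 0, 0], "jaw": 0.4}
    - {"angular": [0, 0, 0], "linear": [0, 0, 0], "jaw": 0.6}
    - {"angular": [0, 0, 0], "linear": [0, 0, 0], "jaw": 1}
    - {"angular": [0, 0, 0], "linear": [0, 0, 0], "jaw": 1}
    - {"angular": [0, 0, 0], "linear": [0, 0, 0], "jaw": 1}

```text
time: 24.32
ee_pos: [0.5438, 0.0339, 0.1336]
tool_rot: [180.0, -0.0, 109.1]
ft_force: [0.3, -0.7, 0.3]
grip_width: 0.996
gripper_force: 0.0
```

```bash
python3 rd.py
```

```text
24.325 [0.5438077  0.03391768 0.13359909] yaw 109.07599163080252 [ 0.26409873 -0.71597931  0.26199875] [-0.00567707  0.02434944 -0.04973544]
wrist (np.float64(0.16573524832938347), np.float64(-3.196540959720977)) (np.float64(4.732238178623215), np.float32(60.0), np.float32(0.06826637))
top None 0
```

Released, it reads 4.73 rad. Grip sway in the bush play blurs the held readings by about 0.1 rad, so I'll check symmetry with the shaft released 40° either side of here.

arm_command:
  steps:
    - {"angular": [0, 0, 0], "linear": [0, 0, 0], "jaw": 0.5}
    - {"angular": [0, 0, 0], "linear": [0, 0, 0], "jaw": 0.2}
    - {"angular": [0, 0, 0], "linear": [0, 0, 0], "jaw": 0.2}
    - {"angular": [0, 0, 0], "linear": [0, 0, 0], "jaw": 0.2}
    - {"angular": [0, 0, 0.12], "linear": [0, 0, 0], "jaw": 0.2}
    - {"angular": [0, 0, 0.28], "linear": [0, 0, 0], "jaw": 0.2}
    - {"angular": [0, 0, 0.44], "linear": [0, 0, 0], "jaw": 0.2}
    - {"angular": [0, 0, 0.6], "linear": [0, 0, 0], "jaw": 0.2}
    - {"angular": [0, 0, 0.7], "linear": [0, 0, 0], "jaw": 0.2}
    - {"angular": [0, 0, 0.7], "linear": [0, 0, 0], "jaw": 0.2}
    - {"angular": [0, 0, 0.7], "linear": [0, 0, 0], "jaw": 0.4}
    - {"angular": [0, 0, 0.7], "linear": [0, 0, 0], "jaw": 0.5}

```text
time: 25.92
ee_pos: [0.5441, 0.0342, 0.1336]
tool_rot: [179.9, 0.0, 149.1]
ft_force: [0.2, 0.9, 0.2]
grip_width: 0.498
gripper_force: 0.0
```

```bash
python3 rd.py
```

```text
25.925 [0.54410446 0.03419111 0.1335534 ] yaw 149.14212872534873 [0.24386998 0.93792789 0.20349317] [-0.02055802 -0.00273496  0.05343668]
wrist (np.float64(3.349213235733316), np.float64(-1.9416464679035386)) (np.float64(4.106832016266915), np.float32(60.0), np.float32(0.13002232))
top None 0
```

arm_command:
  steps:
    - {"angular": [0, 0, 0], "linear": [0, 0, 0], "jaw": 0.2}
    - {"angular": [0, 0, 0], "linear": [0, 0, 0], "jaw": 0.2}
    - {"angular": [0, 0, 0], "linear": [0, 0, 0], "jaw": 0.2}
    - {"angular": [0, 0, -0.16], "linear": [0, 0, 0], "jaw": 0.2}
    - {"angular": [0, 0, -0.32], "linear": [0, 0, 0], "jaw": 0.2}
    - {"angular": [0, 0, -0.48], "linear": [0, 0, 0], "jaw": 0.2}
    - {"angular": [0, 0, -0.64], "linear": [0, 0, 0], "jaw": 0.2}
    - {"angular": [0, 0, -0.8], "linear": [0, 0, 0], "jaw": 0.2}
    - {"angular": [0, 0, -0.96], "linear": [0, 0, 0], "jaw": 0.2}
    - {"angular": [0, 0, -1.12], "linear": [0, 0, 0], "jaw": 0.2}
    - {"angular": [0, 0, -1.28], "linear": [0, 0, 0], "jaw": 0.2}
    - {"angular": [0, 0, -1.4], "linear": [0, 0, 0], "jaw": 0.2}

```text
time: 27.52
ee_pos: [0.5445, 0.0339, 0.1336]
tool_rot: [179.9, -0.0, 68.7]
ft_force: [1.5, -1.5, -0.7]
grip_width: 0.274
gripper_force: 24.9
```

arm_command:
  steps:
    - {"angular": [0, 0, 0], "linear": [0, 0, 0], "jaw": 0.2}
    - {"angular": [0, 0, 0], "linear": [0, 0, 0], "jaw": 0.4}
    - {"angular": [0, 0, 0], "linear": [0, 0, 0], "jaw": 0.5}

```text
time: 27.9
ee_pos: [0.5436, 0.0341, 0.1335]
tool_rot: [-180.0, -0.0, 69.0]
ft_force: [0.1, 0.2, -0.5]
grip_width: 0.501
gripper_force: 0.0
```

```bash
python3 rd.py
```

```text
27.9 [0.5435614  0.03413773 0.13354183] yaw 69.02595839877341 [ 0.0969302   0.16871787 -0.45317703] [ 0.02507131  0.00488285 -0.05457756]
wrist (np.float64(-2.948102058165915), np.float64(-1.9474124987628727)) (np.float64(4.187600184382489), np.float32(60.0), np.float32(0.08826265))
top None 0
```

Readings of 4.107 and 4.188 rad at ±40° put the peak at yaw about 107.7. I'll regrip, turn +0.675 rad and release.

arm_command:
  steps:
    - {"angular": [0, 0, 0], "linear": [0, 0, 0], "jaw": 0.2}
    - {"angular": [0, 0, 0], "linear": [0, 0, 0], "jaw": 0.2}
    - {"angular": [0, 0, 0], "linear": [0, 0, 0], "jaw": 0.2}
    - {"angular": [0, 0, 0.14], "linear": [0, 0, 0], "jaw": 0.2}
    - {"angular": [0, 0, 0.28], "linear": [0, 0, 0], "jaw": 0.2}
    - {"angular": [0, 0, 0.42], "linear": [0, 0, 0], "jaw": 0.2}
    - {"angular": [0, 0, 0.56], "linear": [0, 0, 0], "jaw": 0.2}
    - {"angular": [0, 0, 0.65], "linear": [0, 0, 0], "jaw": 0.2}
    - {"angular": [0, 0, 0.675], "linear": [0, 0, 0], "jaw": 0.2}
    - {"angular": [0, 0, 0.675], "linear": [0, 0, 0], "jaw": 0.2}
    - {"angular": [0, 0, 0.675], "linear": [0, 0, 0], "jaw": 0.2}

```text
time: 29.38
ee_pos: [0.5438, 0.0337, 0.1337]
tool_rot: [-180.0, 0.0, 107.6]
ft_force: [0.3, -0.9, 0.2]
grip_width: 0.271
gripper_force: 25.6
```

arm_command:
  steps:
    - {"angular": [0, 0, 0], "linear": [0, 0, 0], "jaw": 0.32}
    - {"angular": [0, 0, 0], "linear": [0, 0, 0], "jaw": 0.5}
    - {"angular": [0, 0, 0], "linear": [0, 0, 0], "jaw": 1}
    - {"angular": [0, 0, 0], "linear": [0, 0, 0], "jaw": 1}
    - {"angular": [0, 0, 0], "linear": [0, 0, 0], "jaw": 1}
    - {"angular": [0, 0, 0], "linear": [0, 0, 15], "jaw": 1}
    - {"angular": [0, 0, 0], "linear": [0, 0, 45], "jaw": 1}
    - {"angular": [0, 0, 0], "linear": [0, 0, 90], "jaw": 1}
    - {"angular": [0, 0, 0], "linear": [-10, -25, 110], "jaw": 1}
    - {"angular": [0, 0, 0], "linear": [-15, -45, 110], "jaw": 1}
    - {"angular": [0, 0, 0], "linear": [-15, -45, 110], "jaw": 1}
    - {"angular": [0, 0, 0], "linear": [-15, -45, 110], "jaw": 1}

```text
time: 30.88
ee_pos: [0.5288, -0.0106, 0.2438]
tool_rot: [180.0, -0.0, 107.6]
ft_force: [-0.0, -0.9, -0.1]
grip_width: 1.0
gripper_force: 0.0
```

```bash
python3 rd.py; python3 - <<'E'
from h import *
W=cam("wrist");S=cam("side")
u,v=map(int,proj(S,[.544,.034,.09])); c=S[0][v-45:v+35,u-60:u+40]
o=np.zeros((600,800,3),np.uint8); o[:400,:640]=W[0]; o[280:600,400:800]=cv2.resize(c,(400,320),interpolation=cv2.INTER_CUBIC)
cv2.imwrite("pics/v9.png",o); print(proj(W,[.5444,.0335,.173]))
E
```

```text
30.875 [ 0.52879298 -0.01063666  0.24377057] yaw 107.64437860267724 [-0.04791602 -0.88888115 -0.13284917] [-0.05467501  0.02152626 -0.0278374 ]
wrist (np.float64(0.3675453418921961), np.float64(-2.097767472456546)) (np.float64(4.772567336933129), np.float32(60.0), np.float32(0.09007627))
top None 0
(np.float64(359.28269178830595), np.float64(163.88136606565405))
```

View pics/v9.png

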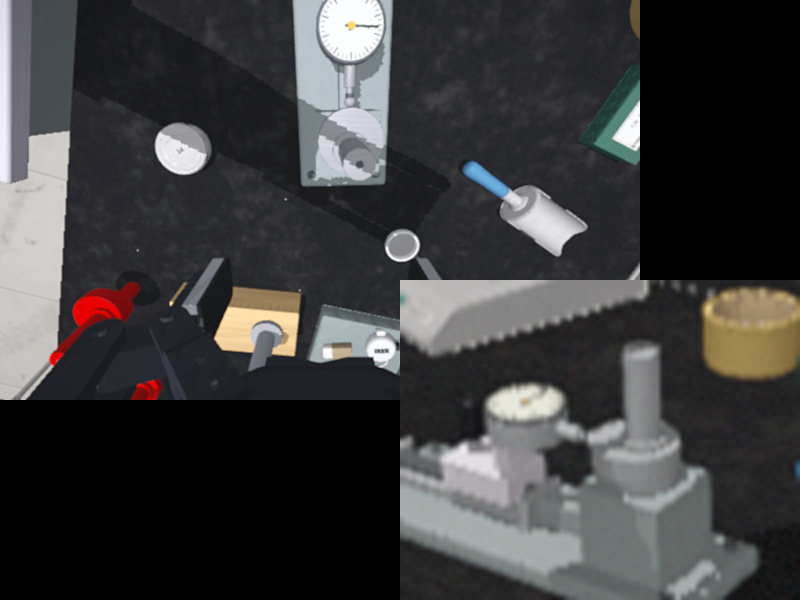

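The picture shows the needle at about 273° (4.77 rad, or 15.2 mm), the disc's high side on the plunger at (350,103), and the shaft upright and seated. The gripper is clear and the dish and spindle are in place. I'm handing in.

```bash
python3 -c "
from station import bot
print(bot.job_done())"
```

```text
the job is handed in; nothing more can be done
None
```

I handed the job in at about 31 s: the shaft is released and fully home in the bush, the gauge is on its stop, and the high spot is on the plunger at about 4.77 rad (15.2 mm), within a degree or two of the peak.

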